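# Set up the thread rack by height

### The job

Stand the four thread reels upright on the black pads of the yellow rack, one in the middle of each pad, in order of height: the shortest nearest the red thread guide and each next one taller, so that every thread runs clear to the guide. Leave the amber glue bottle standing where it is, and let go of everything at the end.

Things in the scene. Friction and masses are not known exactly. Their poses are not given: they have to be found in the camera images.
- reel_orange: orange reel of sewing thread, the shortest: loose, upright, 50 mm tall, a straight round orange winding 42 mm in diameter on a black base flange 50 mm in diameter and 4 mm thick, with a black disc 28 mm across and 3 mm thick on top; 60 g, give or take 30 %. Origin: centre of its underside; z up along its axis.
- reel_blue: blue reel of sewing thread, the second shortest: loose, upright, 70 mm tall, a straight round blue winding 42 mm in diameter on a black base flange 50 mm in diameter and 4 mm thick, with a black disc 28 mm across and 3 mm thick on top; 80 g, give or take 30 %. Origin: centre of its underside; z up along its axis.
- reel_green: green reel of sewing thread, the second tallest: loose, upright, 90 mm tall, a straight round green winding 42 mm in diameter on a black base flange 50 mm in diameter and 4 mm thick, with a black disc 28 mm across and 3 mm thick on top; 100 g, give or take 30 %. Origin: centre of its underside; z up along its axis.
- reel_white: white reel of sewing thread, the tallest: loose, upright, 110 mm tall, a straight round white winding 42 mm in diameter on a black base flange 50 mm in diameter and 4 mm thick, with a black disc 28 mm across and 3 mm thick on top; 120 g, give or take 30 %. Origin: centre of its underside; z up along its axis.
- pad0: one of four identical round black rubber pads, 60 mm in diameter, 3 mm thick, fixed in a straight row 85 mm apart (centre to centre) on a yellow board (470 x 90 mm, 18 mm thick, lying on the bench). Which pad has which place in the row differs from start to start: the number means nothing. Origin: centre of its underside; its top face is 3 mm above it, 21 mm above the bench.
- pad1: one of four identical round black rubber pads, 60 mm in diameter, 3 mm thick, fixed in a straight row 85 mm apart (centre to centre) on a yellow board (470 x 90 mm, 18 mm thick, lying on the bench). Which pad has which place in the row differs from start to start: the number means nothing. Origin: centre of its underside; its top face is 3 mm above it, 21 mm above the bench.
- pad2: one of four identical round black rubber pads, 60 mm in diameter, 3 mm thick, fixed in a straight row 85 mm apart (centre to centre) on a yellow board (470 x 90 mm, 18 mm thick, lying on the bench). Which pad has which place in the row differs from start to start: the number means nothing. Origin: centre of its underside; its top face is 3 mm above it, 21 mm above the bench.
- pad3: one of four identical round black rubber pads, 60 mm in diameter, 3 mm thick, fixed in a straight row 85 mm apart (centre to centre) on a yellow board (470 x 90 mm, 18 mm thick, lying on the bench). Which pad has which place in the row differs from start to start: the number means nothing. Origin: centre of its underside; its top face is 3 mm above it, 21 mm above the bench.
- guide: red thread guide: a thin upright post with a ring on top, 99 mm tall above the board, foot 32 mm and ring 34 mm across; fixed on the yellow board in line with the pads, at either end (the other end has a low dark steel button), 80 mm from the centre of the nearest pad. Origin: centre of its underside, on the board; y runs along the row, which lies on its +y or its -y side; z up.
- glue: amber glue bottle with a black pointed cap, 44 mm in diameter, 120 mm tall, loose, about 150 g, standing among the reels; to be left alone. Origin: centre of its underside; z up.
There are look-alikes about, which are no part of the job. Leave any pink or turquoise look-alike of the reel_orange alone.

How it is judged:
By the outcome, as a careful person would: the job done as asked, in the order asked, and still so for the second after the job is handed in, with the robot touching nothing.
It also fails if it takes over 99 s, if anything falls off the work surface, if the arm or the gripper's body presses on something with over 40 N, if the wrist force passes 120 N, or if a joint passes its speed limit or range.

### The arm

A 7-joint arm with a two-finger parallel gripper is mounted at the origin on the work surface. World frame = base frame: x ahead of the robot, y to its left, z up, the work surface at z = 0. Lengths are in m, angles in rad, forces in N, time in s.
With the tool pointing down it reaches from about 0.35 to 0.9 m from the base axis. Payload 8.1 kg.
Tool frame: the origin (TCP) lies between the finger pads; the fingertips stand 25 mm ahead of it and the grasp point (between the pads) lies 6 mm ahead of it; z points along the fingers, y is the direction in which the jaws open and shut (so a half turn about z gives the same grasp; the last joint's range is limited). The gripper opens to 92 mm and grips with 3 to 60 N. Pads are 19 mm wide; open, the fingers measure 130 mm over their backs; the gripper's body (75 mm by 190 mm) begins 47 mm behind the grasp point.
Start: joints at [-1.267, 0.434, 0.025, 1.573, -0.012, 1.134, -0.075], TCP at [0.247, 0.574, 0.252] pointing down, gripper open.
Joint ranges: [-2.62, 2.62], [-0.44, 2.09], [-1.27, 1.32], [0.08, 2.57], [-1.32, 4.46], [0.12, 2], [-2.74, 2.74]. Speed limits (rad/s): [2.22, 2.22, 3.01, 3.01, 3.14, 3.14, 3.14].

### API

Orientations are given as a rotation vector (axis times angle).
In Python, from cell import * gives the robot as it stands.
- The arm moves only by the shell command python3 -m jog 'ROWS' [FORCE]. ROWS is JSON, one flat list of numbers, 5 for each row, row after row: the finger opening in mm, from 0 to 91.8, then the shift along the tool's x, y, z in units of 40 mm (1.0 is 40 mm), then the turn about the tool's z in units of 6 degrees (1.0 is 6 degrees). A call has 1 to 20 rows; each row shifts and turns the pose as measured when the row begins, along the tool's axes as they then stand; what a row does not reach is not made up. A row lasts 1/12 s, in which the tool goes at most 41.7 mm and 7.16 degrees, less where a joint would pass 70% of its speed; a pose out of reach is approached as far as the arm can. A call is refused whole if a number of a shift passes 1 or a number of a turn 1, either way. A call with a gripper value outside its range is refused whole. The fingers move at their own pace and stop on an object; FORCE is the grip in N (left out, the last holds). Time passes only in rows, so rows that do not move let the fingers close. It gives the time, the measured TCP pose, the force and the opening at its end, in the units of the state.
- observe(): the state, without advancing time (a new reading comes with each control period).
- get_image(name): name is "scene" or "top"; returns the picture (384x512x3 uint8, red, green, blue); there is no depth.
- camera_params(name): a dict with "intrinsics" (3x3 intrinsics, pixels), "dist_coeffs" ([k1, k2, p1, p2, k3] as OpenCV has them; the pictures are not rectified), "xyz" and "orientation" of the camera in the world. Camera axes: x right, y down, z forward; pixel columns grow to the right and rows downward; lengths in m; the calibration is good to about 2 mm. A picture is of the moment at which its call begins. camera_params takes no time and is no camera call.
- sign_off(): hands the job in, once; it reports no verdict.
The state is a dict: "clock": time; "joints": joint angles; "dq": joint speeds; "joint_efforts": joint torques, N m; "position": TCP position; "ee_rot": TCP orientation; "force": force on the tool from outside, world axes, zero at the start; "ft_torque": the same for the moment, N m; "width": opening from 0.0 (shut) to 1.0 (fully open).
Only numpy, scipy, OpenCV 4.12 (cv2) and the standard library are available. Lean on these libraries where they do the work, as an engineer would, in place of code of your own. Each camera call takes 0.05 s, during which the arm holds its last target. There are 200 camera calls.

## Working session

There is one attempt and no reset: what is moved stays moved. The work goes in short steps, Python scripts to look and compute and a shell command to move; the robot and the scene stay as the last step left them, time stands still between calls to the robot, and variables do not carry over. Pictures are saved under pics/ and viewed, about 12 in all and at most 16, crops included, and the job is handed in when it is done.

```bash
mkdir -p pics; ls; python3 - <<'E'
from cell import *
import cv2
for n in("scene","top"):
    cv2.imwrite(f"pics/{n}0.png",get_image(n)[:,:,::-1]); print(n,camera_params(n))
print(observe())
E
```

```text
pics
scene {'intrinsics': array([[399.91210388,   0.        , 253.77390016],
       [  0.        , 399.91210388, 185.72216263],
       [  0.        ,   0.        ,   1.        ]]), 'dist_coeffs': array([0.00605097, 0.        , 0.        , 0.        , 0.        ]), 'xyz': array([ 1.01817536, -0.22711981,  0.77995391]), 'orientation': array([-2.12558481, -1.41913206,  0.47638955])}
top {'intrinsics': array([[433.35613278,   0.        , 252.98760054],
       [  0.        , 433.35613278, 193.10441241],
       [  0.        ,   0.        ,   1.        ]]), 'dist_coeffs': array([-0.01921995,  0.        ,  0.        ,  0.        ,  0.        ]), 'xyz': array([0.42918282, 0.01271009, 1.13477986]), 'orientation': array([-2.22574742,  2.16598219, -0.10689756])}
{'clock': 0.1, 'joints': array([-1.266596  ,  0.43512967,  0.02498243,  1.57396717, -0.01159765,
        1.13402047, -0.07509772]), 'dq': array([ 6.84949211e-04, -1.20577346e-03, -2.65809387e-05, -2.03578076e-03,
       -2.72742879e-04,  3.03620685e-04,  8.73129215e-04]), 'joint_efforts': array([ 2.53701590e-03, -6.69115448e+01,  9.87596065e-01, -3.15142179e+01,
       -6.04738249e-02,  3.75140947e-02,  3.66903214e-05]), 'position': array([0.24718301, 0.57359597, 0.25105328]), 'ee_rot': array([-6.34686710e-01, -3.07666001e+00,  2.15441987e-03]), 'force': array([1.66048497, 0.39948447, 0.42156222]), 'ft_torque': array([ 0.01474783, -0.06037754, -0.0321716 ]), 'width': 0.9998358777093616}
```

View pics/scene0.png

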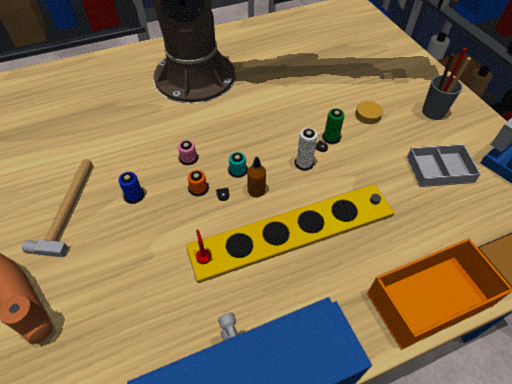

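View pics/top0.png

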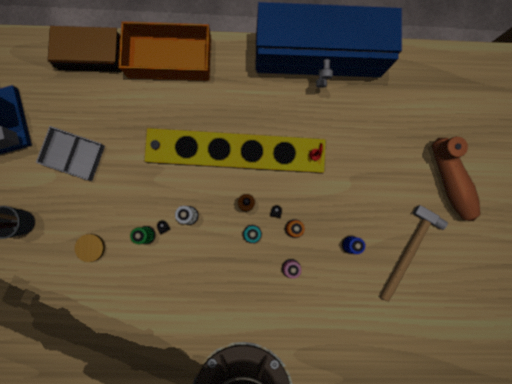

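The top view shows the guide at about (316,152), with the pads at columns 285, 252, 219 and 186 on row ~150. Reels are orange (295,229), blue (354,246), green (143,235) and white (187,215). The glue is at (246,203), the look-alikes are at (252,234) and (291,269), and two small black things are at (276,211) and (163,227).

```bash
cat > h.py <<'E'
from cell import *
import cv2, numpy as np
from scipy.spatial.transform import Rotation as R
def ray(n,uv,z):
    p=camera_params(n); q=cv2.undistortPoints(np.float64([[uv]]),p["intrinsics"],p["dist_coeffs"])[0,0]
    d=R.from_rotvec(p["orientation"]).apply([q[0],q[1],1]); o=p["xyz"]
    return (o+d*(z-o[2])/d[2])[:2]
def proj(n,P):
    p=camera_params(n); r=R.from_rotvec(p["orientation"]).inv()
    return cv2.projectPoints(np.float64([P]),r.as_rotvec(),-r.apply(p["xyz"]),p["intrinsics"],p["dist_coeffs"])[0][0,0]
HS={"orange":((5,14),.05),"blue":((112,126),.07),"green":((50,78),.09),"white":(None,.11),"yellow":((22,32),.021)}
K=4
def mask(img,c):
    hsv=cv2.cvtColor(img,cv2.COLOR_RGB2HSV); H,S,V=cv2.split(hsv)
    if c=="white": return ((S<45)&(V>110)).astype(np.uint8)
    a,b=HS[c][0]; return ((H>=a)&(H<=b)&(S>120)&(V>55)).astype(np.uint8)
def holes(n,img,c):
    "holes (black discs) in the colour mask -> world xy at the disc height"
    big=cv2.resize(img,None,fx=K,fy=K,interpolation=cv2.INTER_CUBIC); m=mask(big,c)
    cs,h=cv2.findContours(m,cv2.RETR_CCOMP,cv2.CHAIN_APPROX_NONE); out=[]
    for q,hh in zip(cs,h[0]):
        if hh[3]<0 or cv2.contourArea(q)<250: continue
        M=cv2.moments(q); uv=np.array([M["m10"],M["m01"]])/M["m00"]
        uv=(uv+.5)/K-.5
        xy=ray(n,uv,HS[c][1])
        if .2<xy[0]<.75 and abs(xy[1])<.45: out.append((uv.round(1),xy.round(4),M["m00"]/K/K))
    return out
E
python3 - <<'E'
from h import *
for n in("top","scene"):
    im=get_image(n)
    for c in HS:
        for o in holes(n,im,c): print(n,c,*o)
im=get_image("top")
cv2.imwrite("pics/top1.png",cv2.resize(im[125:285,125:375],(750,480),interpolation=cv2.INTER_CUBIC)[:,:,::-1])
for n,uv,z in(("glue",(246,203),.1),("bl1",(276,212),.0),("bl2",(164,228),0),("turq",(252,234),.05)): print(n,ray("top",uv,z))
for n,uv,z in(("glue",(256,162),.12),("bl1",(223,194),.0),("bl2",(322,147),0),("turq",(237,157),.05)): print(n,ray("scene",uv,z))
E
```

```text
top orange [296.1 228.2] [ 0.4235 -0.1231] 78.0
top blue [357.3 245.5] [ 0.385  -0.2725] 87.125
top green [137.6 235.6] [0.3961 0.261 ] 114.59375
top white [183.1 214.2] [0.4499 0.1517] 134.71875
top yellow [316. 153.] [ 0.62  -0.175] 173.0
top yellow [284.  152.6] [ 0.6186 -0.0916] 380.4375
top yellow [154.7 144.3] [0.63   0.2439] 61.71875
top yellow [251.5 150.6] [ 0.6211 -0.0068] 380.15625
top yellow [218.7 148.6] [0.6238 0.0783] 382.34375
top yellow [186.  146.6] [0.6265 0.163 ] 386.5
scene orange [202.3 252. ] [ 0.6209 -0.1727] 205.375
scene orange [195.9 175.5] [ 0.4243 -0.1241] 75.8125
scene yellow [239.  245.2] [ 0.6197 -0.0927] 504.21875
scene yellow [275.6 233.1] [ 0.6223 -0.0078] 473.71875
scene yellow [310.5 221.5] [0.625  0.0768] 443.125
scene yellow [344.1 210.4] [0.6277 0.1616] 417.125
scene yellow [375.1 198.5] [0.6264 0.2454] 83.25
glue [0.48075663 0.00433418]
bl1 [ 0.46429529 -0.07574077]
bl2 [0.41480686 0.21484716]
turq [ 0.40630306 -0.01314827]
glue [ 0.49512959 -0.00171688]
bl1 [ 0.46355649 -0.07392047]
bl2 [0.41851348 0.22140486]
turq [ 0.40725081 -0.01428312]
```

View pics/top1.png

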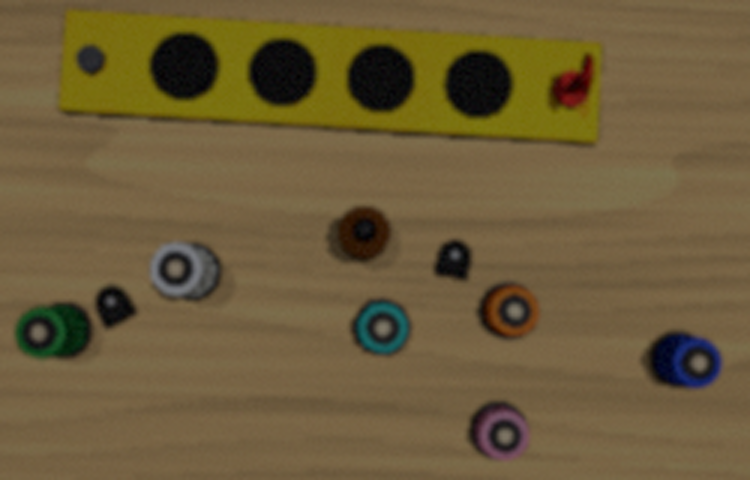

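Measurements agree to about 1 mm between the views. I'll grip with the jaws along world x, across the row, which clears the neighbours, the guide and the black bits. First I turn the tool.

```bash
cat > d.py <<'E'
import sys
from h import *
s=observe(); r=R.from_rotvec(s["ee_rot"]); t=np.array(list(map(float,sys.argv[1:4])))
y=r.as_matrix()[:,1]
print("pos",s["position"].round(4),"turn units",(np.degrees(np.arctan2(y[1],y[0]))/6).round(2),"z",r.as_matrix()[2,2].round(4),"w",s["width"].round(3),"F",s["force"].round(1),"t",s["clock"])
print("rows sum x,y,z:",(r.inv().apply(t-s["position"])/.04).round(2))
E
python3 -m jog '[66,0,0,0,1, 66,0,0,0,1, 66,0,0,0,1, 66,0,0,0,1, 66,0,0,0,1, 66,0,0,0,1, 66,0,0,0,1, 66,0,0,0,1, 66,0,0,0,1, 66,0,0,0,1, 66,0,0,0,1, 66,0,0,0,0.3, 66,0,0,0,0]' 20
python3 d.py .450 .152 .20
```

```text
clock: 1.33
position: [0.2466, 0.5726, 0.2494]
ee_rot: [2.306, 2.131, -0.007]
force: [-0.8, -0.8, 0.4]
width: 0.724Traceback (most recent call last):
  File "d.py", line 5, in <module>
    print("pos",s["position"].round(4),"turn units",(np.degrees(np.arctan2(y[1],y[0]))/6).round(2),"z",r.as_matrix()[2,2].round(4),"w",s["width"].round(3),"F",s["force"].round(1),"t",s["clock"])
                                                                                                                                       ^^^^^^^^^^^^^^^^
AttributeError: 'float' object has no attribute 'round'
```

```bash
sed -i 's/s\["width"\].round(3)/round(s["width"],3)/' d.py; python3 d.py .450 .152 .20
```

```text
pos [0.2466 0.5726 0.2494] turn units -0.75 z -1.0 w 0.724 F [-0.8 -0.8  0.4] t 1.3333
rows sum x,y,z: [-10.08   5.9    1.27]
```

```bash
python3 -m jog '[66,0,0,0,-0.75, 66,0,0,0,0, 66,-0.85,0.42,0.1,0, 66,-0.85,0.42,0.1,0, 66,-0.85,0.42,0.1,0, 66,-0.85,0.42,0.1,0, 66,-0.85,0.42,0.1,0, 66,-0.85,0.42,0.1,0, 66,-0.85,0.42,0.1,0, 66,-0.85,0.42,0.1,0, 66,-0.85,0.42,0.1,0, 66,-0.85,0.42,0.1,0, 66,-0.85,0.42,0.1,0, 66,-0.85,0.42,0.1,0, 66,0,0,0,0, 66,0,0,0,0]'
python3 d.py .450 .152 .086
```

```text
clock: 2.67
position: [0.4555, 0.1492, 0.1992]
ee_rot: [-2.223, -2.217, -0.003]
force: [-1.2, 0.6, 0.2]
width: 0.72
pos [0.4555 0.1492 0.1992] turn units -0.03 z -1.0 w 0.72 F [-1.2  0.6  0.2] t 2.6667
rows sum x,y,z: [ 0.06 -0.14  2.83]
```

```bash
python3 -m jog '[66,0.06,-0.14,0,0, 66,0,0,0.6,0, 66,0,0,0.6,0, 66,0,0,0.6,0, 66,0,0,0.6,0, 66,0,0,0.4,0, 66,0,0,0,0, 30,0,0,0,0, 30,0,0,0,0, 30,0,0,0,0, 30,0,0,0,0, 30,0,0,0,0, 30,0,0,0,0]' 20
python3 d.py .627 .1623 .207
python3 -m jog '[30,0,0,0,0, 30,0,0,-0.3,0, 30,0,0,-0.4,0, 30,0,0,-0.5,0, 30,0,0,-0.5,0, 30,0,0,-0.5,0, 30,0,0,-0.4,0, 30,0,0,0,0]'
python3 - <<'E'
from h import *
a=[cv2.resize(get_image(n),None,fx=.78,fy=.78) for n in("scene","top")]
cv2.imwrite("pics/w1.png",np.hstack(a)[:,:,::-1])
E
python3 d.py .627 .1623 .110
```

```text
clock: 3.75
position: [0.4472, 0.1663, 0.0892]
ee_rot: [-2.209, -2.228, -0.022]
force: [0.1, 0.4, -0.0]
width: 0.438
pos [0.4472 0.1663 0.0892] turn units 0.08 z -0.9999 w 0.438 F [ 0.1  0.4 -0. ] t 3.75
rows sum x,y,z: [-0.1   4.52 -2.91]
clock: 4.42
position: [0.4457, 0.1631, 0.1983]
ee_rot: [-2.213, -2.224, -0.019]
force: [1.0, -0.2, -1.5]
width: 0.438
pos [0.4446 0.1629 0.1959] turn units 0.05 z -0.9999 w 0.436 F [-0.6 -0.1 -0.7] t 4.5167
rows sum x,y,z: [-0.06  4.55  2.16]
```

View pics/w1.png

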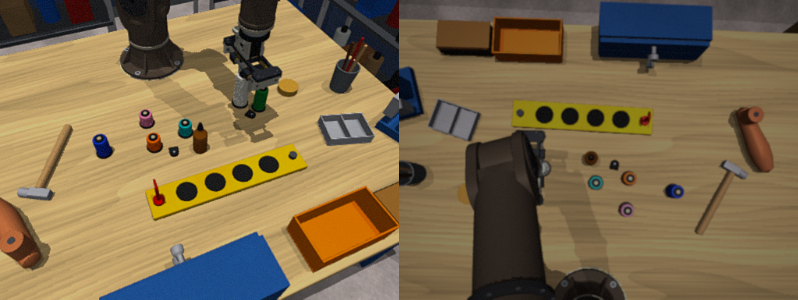

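White is lifted, but the arm drifted about 14 mm in y while descending, so the grip may be off-centre. A crop should show it.

```bash
python3 - <<'E'
from h import *
im=get_image("scene"); cv2.imwrite("pics/w2.png",cv2.resize(im[30:160,260:390],(780,780)[:1]*2,interpolation=cv2.INTER_CUBIC)[:600,:,::-1])
P=observe()["position"]; print(P,"TCP px",proj("scene",P-[0,0,.006]),"10mm +y",proj("scene",P-[0,-.01,.006]), "bottom ctr", proj("scene",P-[0,0,.083]))
E
```

```text
[0.4440404  0.1627489  0.19514502] TCP px [315.98990592 103.66301423] 10mm +y [319.99904998 102.50737217] bottom ctr [311.84082769 128.81289799]
```

View pics/w2.png

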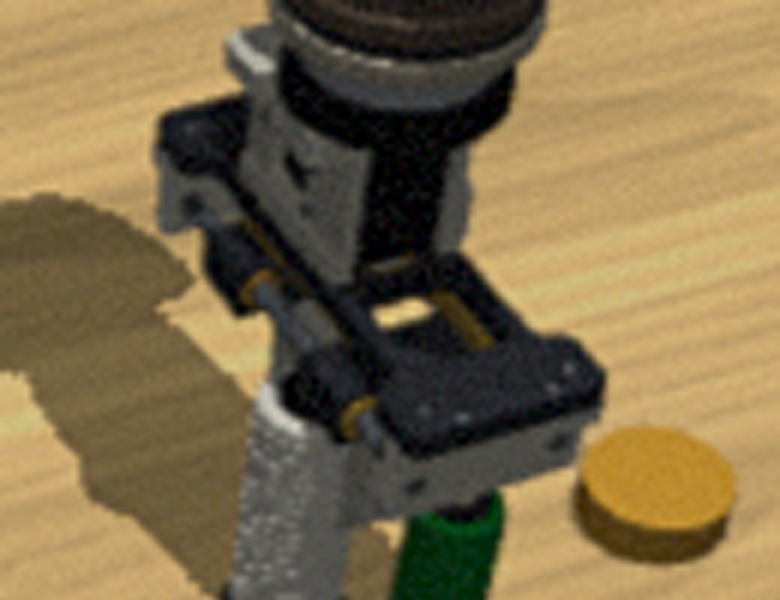

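```bash
for i in 1; do python3 -m jog '[30,0,0,0.4,0, 30,0,0,0.4,0]'; done; python3 -m jog '[30,0,0,0.4,0, 30,0,0,0.4,0]';python3 -m jog '[30,0,0,0.4,0, 30,0,0,0.2,0]';  python3 -m jog '[30,0,0,0,0, 30,0,0,0,0]'; python3 d.py .627 .162 .0892
```

```text
clock: 4.73
position: [0.4449, 0.1635, 0.1631]
ee_rot: [-2.212, -2.224, -0.017]
force: [0.2, -0.3, -1.1]
width: 0.435
clock: 4.9
position: [0.444, 0.1633, 0.1281]
ee_rot: [-2.212, -2.224, -0.014]
force: [0.4, 0.0, -0.6]
width: 0.442
clock: 5.07
position: [0.4418, 0.1624, 0.0996]
ee_rot: [-2.211, -2.223, -0.005]
force: [-0.4, 0.1, -0.8]
width: 0.436
clock: 5.23
position: [0.4397, 0.1611, 0.0966]
ee_rot: [-2.211, -2.221, 0.005]
force: [-0.7, 0.4, -0.4]
width: 0.438
pos [0.4397 0.1611 0.0966] turn units 0.04 z -1.0 w 0.438 F [-0.7  0.4 -0.4] t 5.2333
rows sum x,y,z: [-0.    4.68  0.15]
```

```bash
python3 -m jog '[30,0,0,0.1,0, 30,0,0,0.05,0, 30,0,0,0.05,0, 30,0,0,0,0]'; python3 -m jog '[66,0,0,0,0, 66,0,0,0,0, 66,0,0,0,0]';python3 -m jog '[66,0,0,-0.6,0, 66,0,0,-0.6,0, 66,0,0,-0.6,0]'; python3 -m jog '[66,0,0,-0.6,0, 66,0,0,-0.6,0, 66,0,0,0,0, 66,0,0,0,0]'; python3 - <<'E'
from h import *
im=get_image("scene"); cv2.imwrite("pics/w3.png",cv2.resize(im[70:200,260:390],(600,600),interpolation=cv2.INTER_CUBIC)[:,:,::-1])
print(observe()["position"])
for y in(.15,.155,.16): print(y,proj("scene",[.447,y,.0]),proj("scene",[.447,y,.11]))
E
```

```text
clock: 5.57
position: [0.4404, 0.1614, 0.0892]
ee_rot: [-2.211, -2.221, 0.003]
force: [0.5, 0.1, -1.4]
width: 0.438
clock: 5.82
position: [0.4413, 0.1619, 0.0903]
ee_rot: [-2.211, -2.222, -0.001]
force: [-0.3, -0.3, 0.4]
width: 0.603
clock: 6.07
position: [0.439, 0.1603, 0.161]
ee_rot: [-2.21, -2.22, 0.012]
force: [-0.0, 0.6, 0.3]
width: 0.715
clock: 6.4
position: [0.4417, 0.1607, 0.2165]
ee_rot: [-2.212, -2.221, -0.001]
force: [-0.4, 0.6, -0.2]
width: 0.717
[0.44197717 0.16066781 0.21654175]
0.15 [302.78603345 162.33554945] [307.49871984 131.75844775]
0.155 [304.52361122 161.77251464] [309.39194318 131.18103737]
0.16 [306.25725144 161.21075385] [311.28048729 130.60504303]
```

View pics/w3.png

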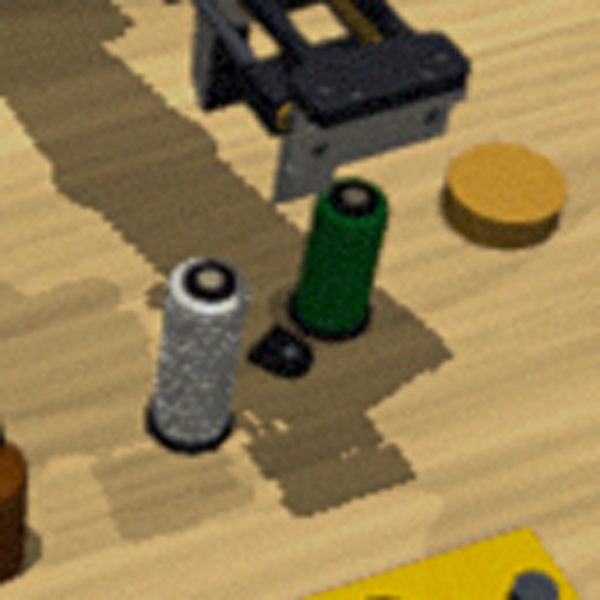

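White stands upright again, disc centre at about (305.5,130.7).

```bash
python3 - <<'E'
from h import *
im=get_image("scene"); print(ray("scene",(305.5,130.7),.11))
g=cv2.cvtColor(im,cv2.COLOR_RGB2GRAY)
b=cv2.resize(im[115:150,290:322],None,fx=8,fy=8,interpolation=cv2.INTER_CUBIC)
E
python3 d.py .447 .1455 .20
```

```text
[0.44207774 0.14725258]
pos [0.4415 0.1605 0.2157] turn units 0.03 z -1.0 w 0.717 F [ 0.5 -0.4 -0.6] t 6.5
rows sum x,y,z: [-0.38  0.14  0.39]
```

```bash
python3 -m jog '[66,-0.31,0,0.3,0, 66,0,0,0,0, 66,0,0,0,0]'; python3 -m jog '[66,0,0,0.6,0, 66,0,0,0.6,0]';python3 -m jog '[66,0,0,0.6,0, 66,0,0,0.4,0]';  python3 -m jog '[66,0,0,0.4,0, 66,0,0,0.1,0, 66,0,0,0,0]'; python3 d.py .4425 .148 .088
```

```text
clock: 6.75
position: [0.4404, 0.148, 0.2014]
ee_rot: [-2.211, -2.22, 0.005]
force: [0.9, 0.9, 0.3]
width: 0.717
clock: 6.92
position: [0.4422, 0.1497, 0.1551]
ee_rot: [-2.213, -2.221, -0.004]
force: [-1.1, 0.9, -0.5]
width: 0.717
clock: 7.08
position: [0.4417, 0.1508, 0.1126]
ee_rot: [-2.212, -2.221, -0.002]
force: [-0.4, 0.7, 0.2]
width: 0.721
clock: 7.33
position: [0.4392, 0.1512, 0.088]
ee_rot: [-2.21, -2.219, 0.009]
force: [0.9, -0.4, -0.2]
width: 0.717
pos [0.4392 0.1512 0.088 ] turn units 0.04 z -0.9999 w 0.717 F [ 0.9 -0.4 -0.2] t 7.3333
rows sum x,y,z: [-0.08  0.08 -0.  ]
```

```bash
python3 -m jog '[66,-0.08,0.08,0,0, 66,0,0,0,0, 30,0,0,0,0, 30,0,0,0,0, 30,0,0,0,0, 30,0,0,0,0, 30,0,0,0,0]' 25; python3 -m jog '[30,0,0,0,0, 30,0,0,0,0]';python3 -m jog '[30,0,0,-0.3,0, 30,0,0,-0.4,0, 30,0,0,-0.5,0, 30,0,0,-0.4,0, 30,0,0,0,0]'; python3 d.py .627 .1623 .13
```

```text
clock: 7.92
position: [0.4447, 0.1491, 0.0915]
ee_rot: [-2.211, -2.22, 0.002]
force: [-0.5, 0.2, -0.9]
width: 0.453
clock: 8.08
position: [0.4447, 0.1492, 0.0918]
ee_rot: [-2.211, -2.22, 0.001]
force: [0.2, -0.3, -1.4]
width: 0.452
clock: 8.5
position: [0.4437, 0.148, 0.157]
ee_rot: [-2.21, -2.219, 0.009]
force: [0.6, 0.4, 0.1]
width: 0.455
pos [0.4437 0.148  0.157 ] turn units 0.04 z -0.9999 w 0.455 F [0.6 0.4 0.1] t 8.5
rows sum x,y,z: [0.34 4.59 0.63]
```

```bash
python3 -m jog '[30,0.05,0.5,0,0, 30,0.05,0.7,0,0, 30,0.05,0.7,0,0, 30,0.05,0.7,0,0, 30,0.05,0.7,0,0, 30,0.05,0.7,0,0, 30,0.05,0.4,0,0, 30,0,0.2,0,0, 30,0,0,0,0, 30,0,0,0,0, 30,0,0,0,0]'; python3 d.py .627 .1623 .116
```

```text
clock: 9.42
position: [0.6305, 0.164, 0.1444]
ee_rot: [-2.201, -2.219, 0.019]
force: [-0.3, -0.2, -0.8]
width: 0.451
pos [0.6305 0.164  0.1444] turn units 0.08 z -0.9998 w 0.451 F [-0.3 -0.2 -0.8] t 9.4167
rows sum x,y,z: [-0.04 -0.07  0.71]
```

```bash
python3 -m jog '[30,-0.02,-0.06,0,0, 30,0,0,0.2,0, 30,0,0,0.2,0, 30,0,0,0.2,0, 30,0,0,0,0, 30,0,0,0,0]'; python3 d.py .627 .1633 .1135
```

```text
clock: 9.92
position: [0.6233, 0.1638, 0.1174]
ee_rot: [-2.197, -2.218, 0.021]
force: [0.2, -0.0, -0.0]
width: 0.454
pos [0.6233 0.1638 0.1174] turn units 0.09 z -0.9997 w 0.454 F [ 0.2 -0.  -0. ] t 9.9167
rows sum x,y,z: [-0.01  0.1   0.1 ]
```

```bash
python3 -m jog '[30,0,0.1,0.05,0, 30,0,0,0.04,0, 30,0,0,0.03,0, 30,0,0,0,0]'; python3 d.py .627 .1633 .1135
```

```text
clock: 10.25
position: [0.6276, 0.164, 0.1127]
ee_rot: [-2.197, -2.218, 0.021]
force: [0.6, 0.0, -0.7]
width: 0.455
pos [0.6276 0.164  0.1127] turn units 0.09 z -0.9997 w 0.455 F [ 0.6  0.  -0.7] t 10.25
rows sum x,y,z: [-0.02 -0.02 -0.02]
```

```bash
python3 -m jog '[30,0,0,0.02,0, 66,0,0,0,0, 66,0,0,0,0, 66,0,0,0,0, 66,0,0,0,0, 66,0,0,-0.4,0, 66,0,0,-0.6,0, 66,0,0,-0.6,0, 66,0,0,-0.6,0, 66,0,0,-0.4,0, 66,0,0,0,-0.09]';  python3 d.py .396 .261 .16
```

```text
clock: 11.17
position: [0.6301, 0.1631, 0.2193]
ee_rot: [-2.187, -2.228, 0.024]
force: [0.2, -0.2, -0.5]
width: 0.717
pos [0.6301 0.1631 0.2193] turn units 0.18 z -0.9997 w 0.717 F [ 0.2 -0.2 -0.5] t 11.1667
rows sum x,y,z: [ 2.55 -5.77  1.63]
```

```bash
python3 -m jog '[66,0,0,0,0.18, 66,0.25,-0.6,0,0, 66,0.25,-0.6,0,0, 66,0.25,-0.6,0,0, 66,0.25,-0.6,0,0, 66,0.25,-0.6,0,0, 66,0.25,-0.6,0,0, 66,0.25,-0.6,0,0, 66,0.25,-0.6,0,0, 66,0.25,-0.6,0,0, 66,0.2,-0.4,0.2,0, 66,0,0,0,0, 66,0,0,0,0, 66,0,0,0,0, 66,0,0,0,0]';  python3 - <<'E'
from h import *
im=get_image("scene"); cv2.imwrite("pics/g1.png",cv2.resize(im[80:260,250:430],(600,600),interpolation=cv2.INTER_CUBIC)[:,:,::-1])
E
python3 d.py .396 .261 .16
```

```text
clock: 12.42
position: [0.3827, 0.2615, 0.2025]
ee_rot: [-2.223, -2.193, 0.051]
force: [-0.8, -0.9, -0.8]
width: 0.716
pos [0.3828 0.2614 0.2025] turn units -0.14 z -0.9993 w 0.721 F [-0.   0.3 -0.1] t 12.4667
rows sum x,y,z: [0.   0.37 1.05]
```

View pics/g1.png

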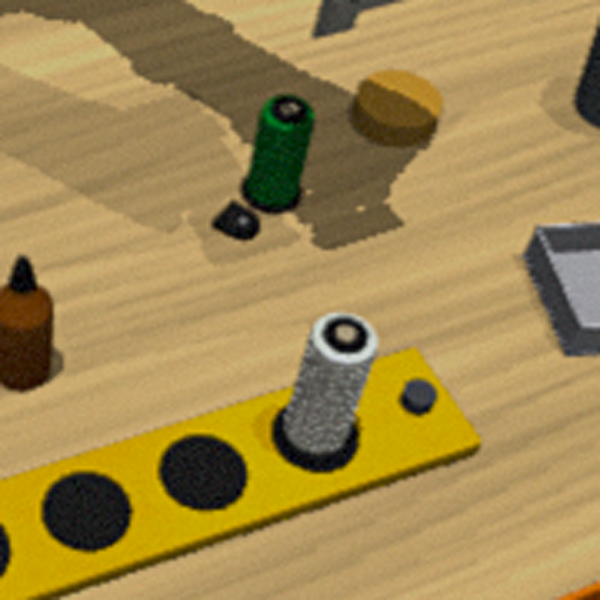

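```bash
python3 - <<'E'
from h import *
print("white",ray("scene",(353,180),.131),"green",ray("scene",(336.5,112.2),.09))
E
python3 -m jog '[66,0,0.35,0.2,-0.14, 66,0,0,0,0, 66,0,0,0,0, 66,0,0,0,0]';python3 d.py .396 .261 .07
```

```text
white [0.62561409 0.16079053] green [0.39605223 0.26093371]
clock: 12.8
position: [0.3995, 0.2594, 0.1939]
ee_rot: [-2.214, -2.203, 0.05]
force: [0.2, -0.8, 0.5]
width: 0.717
pos [0.3995 0.2594 0.1939] turn units -0.05 z -0.9993 w 0.717 F [ 0.2 -0.8  0.5] t 12.8
rows sum x,y,z: [0.07 0.02 3.1 ]
```

```bash
python3 -m jog '[66,0.04,0,0.5,0, 66,0,0,0.6,0, 66,0,0,0.6,0, 66,0,0,0.5,0, 66,0,0,0.4,0, 66,0,0,0.2,0, 66,0,0,0,0, 66,0,0,0,0]';python3 d.py .396 .261 .07
```

```text
clock: 13.47
position: [0.3975, 0.261, 0.0812]
ee_rot: [-2.22, -2.197, 0.04]
force: [-0.3, -0.2, 1.0]
width: 0.718
pos [0.3975 0.261  0.0812] turn units -0.1 z -0.9995 w 0.718 F [-0.3 -0.2  1. ] t 13.4667
rows sum x,y,z: [ 0.   -0.03  0.28]
```

```bash
python3 -m jog '[66,0,-0.03,0.26,0, 66,0,0,0,0, 30,0,0,0,0, 30,0,0,0,0, 30,0,0,0,0, 30,0,0,0,0, 30,0,0,0,0, 30,0,0,0,0]' 25; python3 d.py .396 .261 .07; python3 -m jog '[30,0,0,-0.3,0, 30,0,0,-0.4,0, 30,0,0,-0.5,0, 30,0,0,-0.5,0, 30,0,0,-0.3,0, 30,0,0,0,0, 30,0,0,0,0]'; python3 d.py .6244 .0786 .15
```

```text
clock: 14.13
position: [0.3979, 0.2627, 0.0737]
ee_rot: [-2.22, -2.197, 0.029]
force: [-0.5, -0.0, -0.9]
width: 0.45
pos [0.3979 0.2627 0.0737] turn units -0.1 z -0.9997 w 0.45 F [-0.5 -0.  -0.9] t 14.1333
rows sum x,y,z: [-0.04 -0.04  0.09]
clock: 14.72
position: [0.3991, 0.2618, 0.1562]
ee_rot: [-2.221, -2.197, 0.034]
force: [0.3, 0.4, -1.0]
width: 0.45
pos [0.3991 0.2618 0.1562] turn units -0.1 z -0.9996 w 0.45 F [ 0.3  0.4 -1. ] t 14.7167
rows sum x,y,z: [-4.52  5.68  0.01]
```

```bash
python3 -m jog '[30,-0.3,0.4,0,0, 30,-0.5,0.63,0,0, 30,-0.5,0.63,0,0, 30,-0.5,0.63,0,0, 30,-0.5,0.63,0,0, 30,-0.5,0.63,0,0, 30,-0.5,0.63,0,0, 30,-0.5,0.63,0,0, 30,-0.5,0.6,0,0, 30,-0.2,0.3,0,0, 30,0,0,0,0, 30,0,0,0,0, 30,0,0,0,0]'; python3 d.py .6244 .079 .10
```

```text
clock: 15.8
position: [0.6279, 0.0716, 0.131]
ee_rot: [-2.205, -2.198, 0.061]
force: [-0.3, -0.1, -1.0]
width: 0.451
pos [0.6279 0.0716 0.131 ] turn units -0.03 z -0.9988 w 0.451 F [-0.3 -0.1 -1. ] t 15.8
rows sum x,y,z: [ 0.19 -0.05  0.78]
```

```bash
python3 -m jog '[30,0.18,-0.03,0,0, 30,0,0,0.2,0, 30,0,0,0.2,0, 30,0,0,0.2,0, 30,0,0,0,0, 30,0,0,0,0]'; python3 d.py .6244 .079 .0947
```

```text
clock: 16.3
position: [0.6206, 0.0859, 0.103]
ee_rot: [-2.192, -2.203, 0.063]
force: [0.1, -0.0, -0.8]
width: 0.454
pos [0.6206 0.0859 0.103 ] turn units 0.05 z -0.9986 w 0.454 F [ 0.1 -0.  -0.8] t 16.3
rows sum x,y,z: [-0.17  0.11  0.2 ]
```

```bash
python3 -m jog '[30,0,0,0,0, 30,0,0,0,0, 30,0,0,0,0]';  python3 d.py .6244 .079 .0947; python3 -m jog '[30,-0.12,0.05,0.02,0, 30,0,0,0,0, 30,0,0,0,0, 30,0,0,0,0]';python3 d.py .6244 .079 .0947
```

```text
clock: 16.55
position: [0.6203, 0.0861, 0.103]
ee_rot: [-2.192, -2.203, 0.063]
force: [-0.0, -0.0, -1.2]
width: 0.453
pos [0.6203 0.0861 0.103 ] turn units 0.05 z -0.9986 w 0.453 F [-0.  -0.  -1.2] t 16.55
rows sum x,y,z: [-0.18  0.11  0.2 ]
clock: 16.88
position: [0.6234, 0.0801, 0.103]
ee_rot: [-2.194, -2.203, 0.061]
force: [0.8, 0.0, -1.3]
width: 0.453
pos [0.6234 0.0801 0.103 ] turn units 0.04 z -0.9987 w 0.453 F [ 0.8  0.  -1.3] t 16.8833
rows sum x,y,z: [-0.03  0.03  0.21]
```

```bash
python3 -m jog '[30,-0.02,0.02,0.1,0, 30,0,0,0.06,0, 30,0,0,0.05,0, 30,0,0,0,0, 30,0,0,0,0]'; python3 d.py .6244 .079 .0947
```

```text
clock: 17.3
position: [0.6244, 0.079, 0.0949]
ee_rot: [-2.195, -2.203, 0.059]
force: [-0.8, -0.1, 1.2]
width: 0.456
pos [0.6244 0.079  0.0949] turn units 0.04 z -0.9988 w 0.456 F [-0.8 -0.1  1.2] t 17.3
rows sum x,y,z: [ 0.   -0.    0.01]
```

```bash
python3 -m jog '[66,0,0,0,0, 66,0,0,0,0, 66,0,0,0,0, 66,0,0,0,0, 66,0,0,-0.4,0, 66,0,0,-0.6,0, 66,0,0,-0.7,0, 66,0,0,-0.7,0, 66,0,0,-0.7,0, 66,0,0,-0.4,0, 66,0,0,0,0]';  python3 d.py .424 -.1235 .20
```

```text
clock: 18.22
position: [0.6299, 0.0798, 0.2375]
ee_rot: [-2.192, -2.201, 0.068]
force: [0.7, -0.4, 0.5]
width: 0.719
pos [0.6299 0.0798 0.2375] turn units 0.04 z -0.9985 w 0.719 F [ 0.7 -0.4  0.5] t 18.2167
rows sum x,y,z: [-5.05 -5.11  1.26]
```

```bash
python3 -m jog '[66,-0.4,-0.4,-0.05,0, 66,-0.6,-0.6,-0.05,0, 66,-0.6,-0.6,-0.05,0, 66,-0.6,-0.6,-0.05,0, 66,-0.6,-0.6,-0.05,0, 66,-0.6,-0.6,-0.05,0, 66,-0.6,-0.6,-0.05,0, 66,-0.6,-0.6,-0.05,0, 66,-0.3,-0.3,0,0, 66,0,0,0,0, 66,0,0,0,0, 66,0,0,0,0, 66,0,0,0,0]';  python3 - <<'E'
from h import *
im=get_image("scene"); cv2.imwrite("pics/o1.png",cv2.resize(im[60:280,150:400],(750,660)[:1]+(600,),interpolation=cv2.INTER_CUBIC)[:,:,::-1])
E
python3 d.py .424 -.1235 .034
```

```text
clock: 19.3
position: [0.4265, -0.1207, 0.2584]
ee_rot: [-2.182, -2.205, 0.068]
force: [0.9, 0.6, -0.2]
width: 0.72
pos [ 0.4266 -0.1205  0.2583] turn units 0.1 z -0.9983 w 0.721 F [-1.  -0.  -0.1] t 19.35
rows sum x,y,z: [-0.06  0.26  5.6 ]
```

View pics/o1.png

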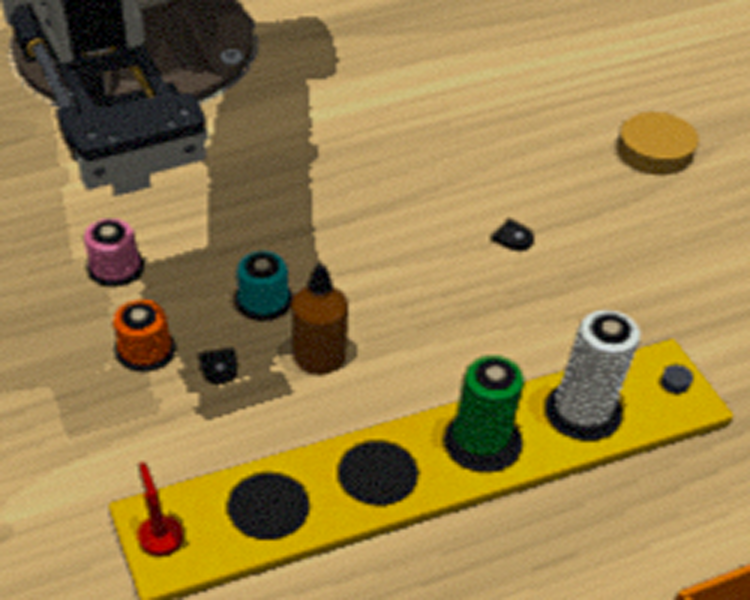

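Green and white stand well on the two far pads. Next is orange.

```bash
python3 -m jog '[66,-0.05,0.02,0.5,0.1, 66,0,0.02,0.6,0, 66,0,0.02,0.6,0, 66,0,0.02,0.6,0, 66,0,0.02,0.6,0, 66,0,0.02,0.6,0, 66,0,0.02,0.4,0, 66,0,0,0,0, 66,0,0,0,0, 66,0,0,0,0]'; python3 d.py .424 -.1235 .034
```

```text
clock: 20.18
position: [0.4331, -0.1152, 0.094]
ee_rot: [-2.176, -2.216, 0.069]
force: [-0.1, -0.9, 1.4]
width: 0.719
pos [ 0.4331 -0.1152  0.094 ] turn units 0.17 z -0.9984 w 0.719 F [-0.1 -0.9  1.4] t 20.1833
rows sum x,y,z: [-0.19 -0.15  1.51]
```

```bash
python3 -m jog '[66,-0.15,-0.13,0.3,0.1, 66,0,0,0,0, 66,0,0,0.3,0, 66,0,0,0,0, 66,0,0,0,0]'; python3 d.py .424 -.1235 .034
```

```text
clock: 20.6
position: [0.4321, -0.1206, 0.075]
ee_rot: [-2.189, -2.213, 0.059]
force: [-0.2, -0.9, -0.4]
width: 0.724
pos [ 0.4321 -0.1206  0.075 ] turn units 0.1 z -0.9989 w 0.724 F [-0.2 -0.9 -0.4] t 20.6
rows sum x,y,z: [-0.06 -0.15  1.03]
```

```bash
python3 -m jog '[66,-0.06,-0.15,0.2,0, 66,0,0,0.3,0, 66,0,0,0.3,0, 66,0,0,0,0, 66,0,0,0,0]'; python3 d.py .424 -.1235 .034
```

```text
clock: 21.02
position: [0.4265, -0.1234, 0.0456]
ee_rot: [-2.191, -2.218, 0.052]
force: [0.5, 0.7, 0.2]
width: 0.719
pos [ 0.4265 -0.1234  0.0456] turn units 0.12 z -0.9992 w 0.719 F [0.5 0.7 0.2] t 21.0167
rows sum x,y,z: [ 0.   -0.05  0.29]
```

```bash
python3 -m jog '[66,0,-0.04,0.22,0, 66,0,0,0,0, 30,0,0,0,0, 30,0,0,0,0, 30,0,0,0,0, 30,0,0,0,0, 30,0,0,0,0, 30,0,0,0,0]' 25; python3 d.py .424 -.1235 .036; python3 -m jog '[30,0,0,-0.3,0, 30,0,0,-0.4,0, 30,0,0,-0.5,0, 30,0,0,-0.5,0, 30,0,0,-0.3,0, 30,0,0,0,0, 30,0,0,0,0]'; python3 d.py .619 -.0922 .11
```

```text
clock: 21.68
position: [0.4253, -0.1238, 0.0382]
ee_rot: [-2.192, -2.22, 0.049]
force: [-0.8, 0.4, -1.3]
width: 0.454
pos [ 0.4253 -0.1238  0.0382] turn units 0.12 z -0.9993 w 0.454 F [-0.8  0.4 -1.3] t 21.6833
rows sum x,y,z: [ 0.01 -0.03  0.06]
clock: 22.27
position: [0.4275, -0.1231, 0.1209]
ee_rot: [-2.191, -2.218, 0.051]
force: [-0.3, 0.2, -0.3]
width: 0.458
pos [ 0.4275 -0.1231  0.1209] turn units 0.12 z -0.9992 w 0.458 F [-0.3  0.2 -0.3] t 22.2667
rows sum x,y,z: [0.71 4.8  0.08]
```

```bash
python3 -m jog '[30,0.09,0.4,-0.03,0, 30,0.09,0.6,-0.03,0, 30,0.09,0.6,-0.03,0, 30,0.09,0.6,-0.03,0, 30,0.09,0.6,-0.03,0, 30,0.09,0.6,-0.03,0, 30,0.09,0.6,-0.03,0, 30,0.09,0.5,0,0, 30,0,0.2,0,0, 30,0,0,0,0, 30,0,0,0,0, 30,0,0,0,0]'; python3 d.py .619 -.0922 .07
```

```text
clock: 23.27
position: [0.6142, -0.0895, 0.1054]
ee_rot: [-2.181, -2.205, 0.066]
force: [1.0, -0.3, -0.5]
width: 0.459
pos [ 0.6142 -0.0895  0.1054] turn units 0.1 z -0.9983 w 0.459 F [ 1.  -0.3 -0.5] t 23.2667
rows sum x,y,z: [-0.07  0.17  0.88]
```

```bash
python3 -m jog '[30,-0.05,0.13,0.2,0.1, 30,0,0,0.3,0, 30,0,0,0.3,0, 30,0,0,0,0, 30,0,0,0,0, 30,0,0,0,0]'; python3 d.py .619 -.0922 .0592
```

```text
clock: 23.77
position: [0.6129, -0.0932, 0.0688]
ee_rot: [-2.195, -2.186, 0.07]
force: [-0.1, 0.1, -0.2]
width: 0.46
pos [ 0.6129 -0.0932  0.0688] turn units -0.04 z -0.998 w 0.46 F [-0.1  0.1 -0.2] t 23.7667
rows sum x,y,z: [0.03 0.17 0.23]
```

```bash
python3 -m jog '[30,0.02,0.17,0.03,0, 30,0,0,0,0, 30,0,0,0,0, 30,0,0,0,0]'; python3 d.py .619 -.0922 .0592
```

```text
clock: 24.1
position: [0.6211, -0.0924, 0.068]
ee_rot: [-2.195, -2.187, 0.069]
force: [-0.2, -0.1, -1.3]
width: 0.46
pos [ 0.6211 -0.0924  0.068 ] turn units -0.04 z -0.9981 w 0.46 F [-0.2 -0.1 -1.3] t 24.1
rows sum x,y,z: [ 0.   -0.04  0.22]
```

```bash
python3 -m jog '[30,0,-0.03,0.1,0, 30,0,0,0.07,0, 30,0,0,0.05,0, 30,0,0,0,0, 30,0,0,0,0]'; python3 d.py .619 -.0922 .0592
```

```text
clock: 24.52
position: [0.62, -0.0924, 0.0596]
ee_rot: [-2.196, -2.188, 0.066]
force: [0.1, 0.7, 1.0]
width: 0.456
pos [ 0.62   -0.0924  0.0596] turn units -0.04 z -0.9983 w 0.456 F [0.1 0.7 1. ] t 24.5167
rows sum x,y,z: [ 0.   -0.03  0.01]
```

```bash
python3 -m jog '[66,0,0,0,0, 66,0,0,0,0, 66,0,0,0,0, 66,0,0,0,0, 66,0,0,-0.4,0, 66,0,0,-0.6,0, 66,0,0,-0.7,0, 66,0,0,-0.7,0, 66,0,0,-0.7,0, 66,0,0,-0.4,0, 66,0,0,0,0, 66,0,0,0,0]';  python3 d.py .3855 -.2725 .18
```

```text
clock: 25.52
position: [0.6267, -0.0922, 0.2031]
ee_rot: [-2.194, -2.185, 0.072]
force: [0.1, 0.5, 0.1]
width: 0.716
pos [ 0.6267 -0.0922  0.2031] turn units -0.04 z -0.9979 w 0.716 F [0.1 0.5 0.1] t 25.5167
rows sum x,y,z: [-4.53 -5.96  0.97]
```

```bash
python3 - <<'E'
from h import *
im=get_image("scene"); cv2.imwrite("pics/b1.png",cv2.resize(im[100:280,90:400],(775,450),interpolation=cv2.INTER_CUBIC)[:,:,::-1])
print(proj("scene",[.3855,-.2725,.07]))
E
```

```text
[127.01495473 177.10203811]
```

View pics/b1.png

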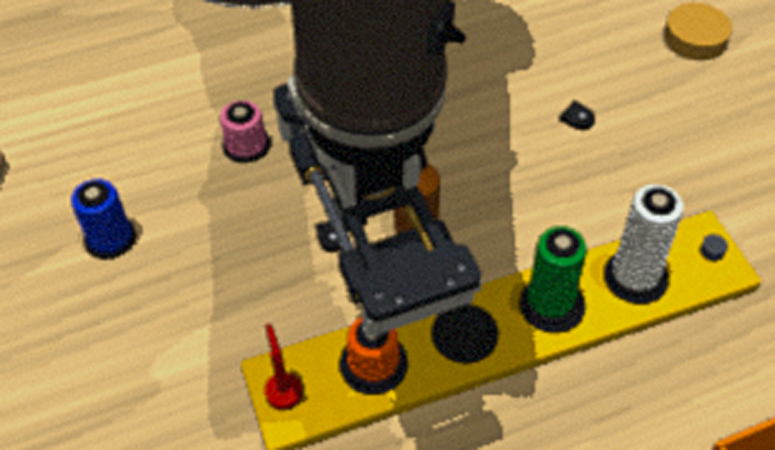

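Orange stands on the pad nearest the guide. Blue's disc at (127.6,178) matches the estimate.

```bash
python3 -m jog '[66,-0.3,-0.4,-0.03,0, 66,-0.45,-0.6,-0.03,0, 66,-0.45,-0.6,-0.03,0, 66,-0.45,-0.6,-0.03,0, 66,-0.45,-0.6,-0.03,0, 66,-0.45,-0.6,-0.03,0, 66,-0.45,-0.6,-0.03,0, 66,-0.45,-0.6,-0.03,0, 66,-0.45,-0.6,-0.03,0, 66,-0.4,-0.5,0,0, 66,-0.2,-0.2,0,0, 66,0,0,0,0, 66,0,0,0,0, 66,0,0,0,0, 66,0,0,0,0]'; python3 d.py .3855 -.2725 .055
```

```text
clock: 26.82
position: [0.3756, -0.2703, 0.2136]
ee_rot: [-2.17, -2.176, 0.09]
force: [0.0, -0.1, 1.1]
width: 0.72
pos [ 0.3756 -0.2703  0.2136] turn units 0.03 z -0.996 w 0.72 F [ 0.  -0.1  1.1] t 26.8167
rows sum x,y,z: [-0.08  0.6   3.93]
```

```bash
python3 -m jog '[66,-0.02,0.2,0.3,0, 66,0,0.06,0.7,0, 66,0,0.06,0.7,0, 66,0,0.06,0.7,0, 66,0,0.04,0.4,0, 66,0,0,0,0, 66,0,0,0,0, 66,0,0,0,0]'; python3 d.py .3855 -.2725 .052
```

```text
clock: 27.48
position: [0.3938, -0.2636, 0.095]
ee_rot: [-2.152, -2.197, 0.087]
force: [0.5, 0.0, 1.4]
width: 0.716
pos [ 0.3938 -0.2636  0.095 ] turn units 0.2 z -0.9963 w 0.716 F [0.5 0.  1.4] t 27.4833
rows sum x,y,z: [-0.22 -0.12  1.09]
```

```bash
python3 -m jog '[66,-0.2,-0.18,0,0.2, 66,0,0,0,0, 66,0,0,0,0, 66,0,0,0,0]'; python3 d.py .3855 -.2725 .052
```

```text
clock: 27.82
position: [0.3885, -0.2734, 0.0989]
ee_rot: [-2.181, -2.177, 0.085]
force: [0.5, -0.1, 0.5]
width: 0.719
pos [ 0.3885 -0.2734  0.0989] turn units -0.01 z -0.9968 w 0.719 F [ 0.5 -0.1  0.5] t 27.8167
rows sum x,y,z: [0.02 0.02 1.18]
```

```bash
python3 -m jog '[66,0,0.02,0.4,0, 66,0,0,0.4,0, 66,0,0,0.35,0, 66,0,0,0,0, 66,0,0,0,0]'; python3 d.py .3855 -.2725 .052
```

```text
clock: 28.23
position: [0.3881, -0.2749, 0.055]
ee_rot: [-2.187, -2.182, 0.08]
force: [0.8, -0.5, -0.1]
width: 0.72
pos [ 0.3881 -0.2749  0.055 ] turn units -0.02 z -0.9973 w 0.72 F [ 0.8 -0.5 -0.1] t 28.2333
rows sum x,y,z: [ 0.06 -0.06  0.08]
```

```bash
python3 -m jog '[66,0.05,-0.05,0.06,0, 66,0,0,0,0, 30,0,0,0,0, 30,0,0,0,0, 30,0,0,0,0, 30,0,0,0,0, 30,0,0,0,0, 30,0,0,0,0, 30,0,0,0,0]' 25; python3 d.py .3855 -.2725 .052; python3 -m jog '[30,0,0,-0.3,0, 30,0,0,-0.4,0, 30,0,0,-0.5,0, 30,0,0,-0.5,0, 30,0,0,-0.5,0, 30,0,0,-0.3,0, 30,0,0,0,0, 30,0,0,0,0]'; python3 d.py .6217 -.0073 .14
```

```text
clock: 28.98
position: [0.3876, -0.2735, 0.0561]
ee_rot: [-2.19, -2.185, 0.076]
force: [0.3, 0.5, -1.6]
width: 0.454
pos [ 0.3876 -0.2735  0.0561] turn units -0.02 z -0.9977 w 0.454 F [ 0.3  0.5 -1.6] t 28.9833
rows sum x,y,z: [ 0.03 -0.05  0.1 ]
clock: 29.65
position: [0.3931, -0.2727, 0.1585]
ee_rot: [-2.188, -2.181, 0.079]
force: [-0.3, 0.2, -1.1]
width: 0.454
pos [ 0.3931 -0.2727  0.1585] turn units -0.03 z -0.9974 w 0.454 F [-0.3  0.2 -1.1] t 29.65
rows sum x,y,z: [6.65 5.71 0.05]
```

```bash
python3 -m jog '[30,0.4,0.35,-0.04,0, 30,0.6,0.51,-0.04,0, 30,0.6,0.51,-0.04,0, 30,0.6,0.51,-0.04,0, 30,0.6,0.51,-0.04,0, 30,0.6,0.51,-0.04,0, 30,0.6,0.51,-0.04,0, 30,0.6,0.51,-0.04,0, 30,0.6,0.51,-0.04,0, 30,0.6,0.51,-0.04,0, 30,0.5,0.45,0,0, 30,0.2,0.2,0,0, 30,0,0,0,0, 30,0,0,0,0, 30,0,0,0,0]'; python3 d.py .6217 -.008 .10
```

```text
clock: 30.9
position: [0.6188, -0.0027, 0.1371]
ee_rot: [-2.183, -2.16, 0.102]
force: [-0.4, -0.2, -1.4]
width: 0.457
pos [ 0.6188 -0.0027  0.1371] turn units -0.1 z -0.9954 w 0.457 F [-0.4 -0.2 -1.4] t 30.9
rows sum x,y,z: [-0.13  0.16  0.92]
```

```bash
python3 -m jog '[30,-0.09,0.08,0.2,0, 30,0,0,0.3,0, 30,0,0,0.3,0, 30,0,0,0.1,0, 30,0,0,0,0, 30,0,0,0,0, 30,0,0,0,0]'; python3 d.py .6217 -.008 .082
```

```text
clock: 31.48
position: [0.6138, -0.0158, 0.0972]
ee_rot: [-2.195, -2.147, 0.108]
force: [0.2, 0.6, -0.3]
width: 0.456
pos [ 0.6138 -0.0158  0.0972] turn units -0.21 z -0.9951 w 0.456 F [ 0.2  0.6 -0.3] t 31.4833
rows sum x,y,z: [0.2  0.23 0.36]
```

```bash
python3 -m jog '[30,0.13,0.18,0.05,0, 30,0,0,0,0, 30,0,0,0,0, 30,0,0,0,0]'; python3 d.py .6217 -.008 .077; python3 - <<'E'
from h import *
im=get_image("scene"); cv2.imwrite("pics/b2.png",cv2.resize(im[120:280,180:400],(770,560),interpolation=cv2.INTER_CUBIC)[:,:,::-1])
E
```

```text
clock: 31.82
position: [0.6228, -0.0102, 0.0957]
ee_rot: [-2.197, -2.148, 0.105]
force: [0.6, -0.2, -1.2]
width: 0.452
pos [ 0.6228 -0.0102  0.0957] turn units -0.21 z -0.9954 w 0.452 F [ 0.6 -0.2 -1.2] t 31.8167
rows sum x,y,z: [0.05 0.02 0.47]
```

View pics/b2.png

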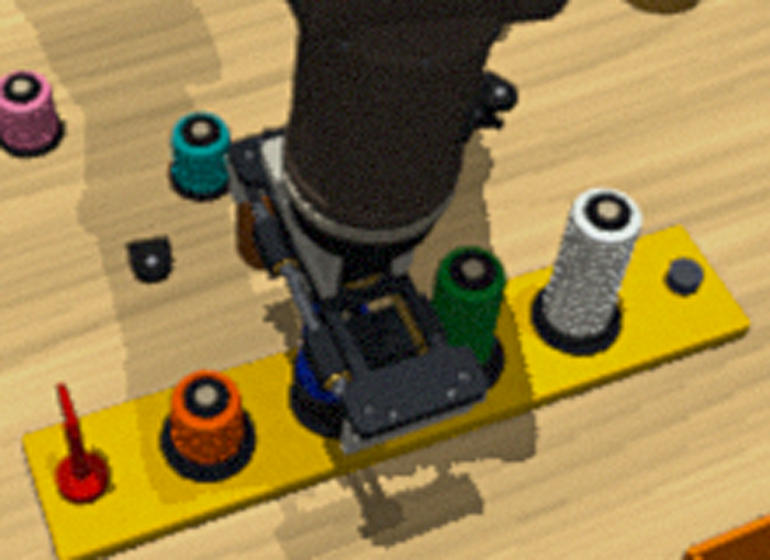

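```bash
python3 -m jog '[30,0.03,0.03,0.15,0, 30,0,0,0.12,0, 30,0,0,0.07,0, 30,0,0,0.03,0, 30,0,0,0,0, 30,0,0,0,0]'; python3 d.py .6217 -.008 .077
```

```text
clock: 32.37
position: [0.6222, -0.0088, 0.079]
ee_rot: [-2.196, -2.148, 0.105]
force: [0.4, -0.3, -0.6]
width: 0.454
pos [ 0.6222 -0.0088  0.079 ] turn units -0.21 z -0.9954 w 0.454 F [ 0.4 -0.3 -0.6] t 32.3667
rows sum x,y,z: [ 0.02 -0.01  0.05]
```

```bash
python3 -m jog '[30,0,0,0.04,0, 30,0,0,0,0, 50,0,0,0,0, 50,0,0,0,0, 60,0,0,0,0, 66,0,0,0,0, 66,0,0,0,0]'; python3 -m jog '[66,0,0,-0.3,0, 66,0,0,-0.4,0, 66,0,0,-0.6,0, 66,0,0,-0.6,0, 66,0,0,-0.7,0, 66,0,0,-0.7,0, 66,0,0,-0.4,0, 66,0,-0.5,0,0, 66,0,-0.6,0,0, 66,0,-0.6,0,0, 66,0,-0.6,0,0, 66,0,-0.6,0,0, 66,0,-0.6,0,0, 66,0,0,0,0, 66,0,0,0,0]'; python3 - <<'E'
from h import *
for n in("scene","top"):
    im=get_image(n); cv2.imwrite(f"pics/end_{n}.png",im[:,:,::-1])
    for c in HS:
        if c=="yellow": continue
        HS[c]=(HS[c][0],HS[c][1]+.021)
        for o in holes(n,im,c): print(n,c,*o)
        HS[c]=(HS[c][0],HS[c][1]-.021)
im=cv2.imread("pics/end_scene.png"); cv2.imwrite("pics/e1.png",cv2.resize(im[120:290,160:410],(775,527),interpolation=cv2.INTER_CUBIC))
E
```

```text
clock: 32.95
position: [0.6225, -0.0091, 0.0782]
ee_rot: [-2.197, -2.149, 0.104]
force: [0.5, -0.5, -0.5]
width: 0.695
clock: 34.2
position: [0.4933, -0.0083, 0.2588]
ee_rot: [-2.205, -2.15, 0.093]
force: [1.0, 0.0, 0.1]
width: 0.717
scene orange [202.3 252. ] [ 0.6322 -0.1742] 207.09375
scene orange [238.5 233.1] [ 0.6195 -0.0924] 110.1875
scene blue [275.8 214.5] [ 0.6188 -0.0093] 112.09375
scene green [314.6 196.9] [0.6218 0.0763] 116.46875
scene white [353.2 180.2] [0.6261 0.161 ] 117.375
top orange [315.5 153.5] [ 0.6102 -0.1655] 96.90625
top white [180.2 138.7] [0.6252 0.1623] 120.625
```

View pics/e1.png

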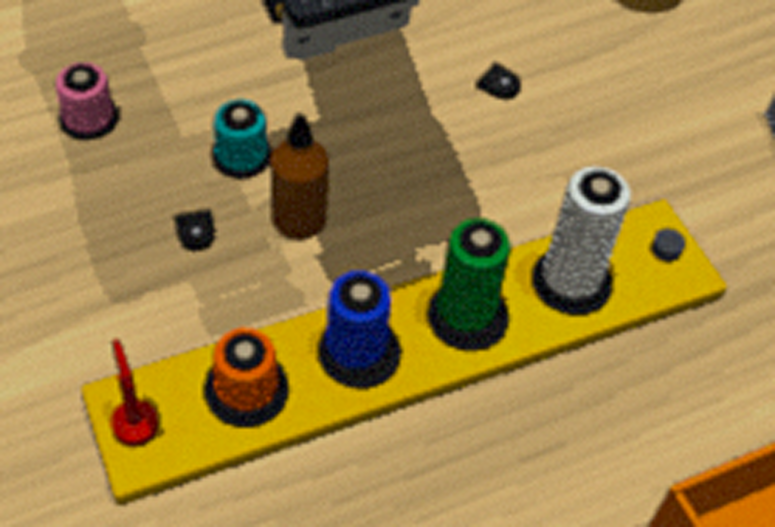

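All four reels stand upright, fully on their pads, in the right order, and the gripper is clear. Handing in.

```bash
python3 -c "
from cell import *
print(sign_off())"
```

```text
the job is handed in; nothing more can be done
None
```

All four reels stand upright on the rack pads. From the red guide outward they are orange, blue, green and white, so each is taller than the last. The job was handed in at about 34 s of the 99 s, with the gripper open and clear of everything.

- **Centring:** in the last scene-camera picture orange is about 0.5 mm off its pad centre, white 2 mm, green 3 mm and blue 4 mm. All of them sit fully on their pads.
- **Left alone:** the glue bottle and the pink and turquoise look-alikes stand upright and look unmoved in that picture. I did not measure them again.
- **Grip redone:** the first grip on white was about 15 mm off-centre, so I set it down and gripped it again.
- **Tool tilt:** the tool crept to about 5° of tilt by the end. The reels still settled upright.
- **Top-camera check failed:** the top camera only confirmed white, because its view of the other three gave no usable measurement. Their positions come from the scene camera alone.

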